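Slide the eye shield along its bent rail to the stop at the weld clamp

TASK

The amber eye shield hangs from a blue ring on the bent steel rail. Slide it along the rail, round both bends, until its ring is up against the red stop, so that it stands in front of the weld clamp; then let go and leave it hanging still. Leave the other things on the bench where they are.

Things in the scene. Friction and masses are not known exactly. Their poses are not given: they have to be found in the camera images.
- rail: Bent steel rail, 10 mm thick, fixed; origin on the bench, z up. Its centreline runs level 200 mm up; in the rail's x, y (mm): leg A straight from (-55, 220) to corner bend1 (-55, 50), a slanting piece to corner bend2 (55, -50), leg B straight to (55, -220). Ends turn down into posts at (-55, 235) and (55, -235) with round feet 70 mm across. Its yaw is within 0.2 rad of 0.
- bend1 (a point): Corner point where the centrelines of leg A and the slanting piece would meet, 200 mm up. The real rail is rounded there: 50 mm centreline radius, bend begins and ends 22 mm from this point, turns 47.7 degrees to the left on the way from A to B (about 5 mm inside this point)
- bend2 (a point): Corner point where the centrelines of the slanting piece and leg B would meet, 200 mm up. Rounded like bend1 (50 mm radius, 22 mm either way), turning 47.7 degrees back to the right
- shield: Amber eye shield, loose on the rail, on leg A at the start, 0.09 kg. Origin at the centre of its blue ring's hole; hole along its y, z up. Ring 38 mm outside, hole 20 mm, 20 mm long; flat cheeks 26 mm high make it 44 mm wide along x. Panel 64 (y) x 4 (x) mm, 30 to 105 mm below the origin. Hangs 5 mm below the rail's centreline; jams if turned over 20 degrees from the rail
- ring_grip (a point): Centre of the blue ring (same as the shield's origin): grip here from above across the two flat cheeks, 44 mm wide, fingers closing along the shield's x; the rail passes between the fingers. The ring slides with little friction
- stop: Red round stop, 26 mm across, 16 mm long, fixed on leg B at a place that varies by 50 mm. Origin on the rail's centreline at the face that meets the ring; its y points along the rail back towards the ring, its thumbscrew stands 27 mm above the centreline. With the ring against it the shield's origin is 10 mm from this origin along y
- clamp: Weld clamp, fixed: 60 mm square dark steel foot, column and steel jaws, 98 mm high with the small brass ring it holds; stands 100 mm beyond leg B behind the place where the shield belongs. Origin under its foot
- cast: Bystander: plaster dental cast 62 x 66 x 32 mm, on the bench beyond leg A; origin under its centre
- jar: Bystander: amber jar with black cap, 52 mm across, 60 mm high, on the bench on the robot's side of leg B; origin under its centre
- adapter: Bystander: black plug-in power adapter 85 x 55 x 45 mm near the robot; origin under its centre
- screwdriver: Bystander: screwdriver 150 mm long lying near the robot; origin under its centre
- mug: Bystander: blue mug 76 mm across, 88 mm high, at the far side of the bench; origin under its centre
- tray: Bystander: open grey parts tray 90 x 130 x 30 mm at the far side of the bench; origin under its centre

How it is judged:
At the end, for the whole second after the job is handed in: The shield's ring is up against the red stop (gap under 6 mm along the rail; origin within 22 mm of the stop's, seen from above), hanging upright within 0.3 rad and at rest (slower than 0.04 m/s) (y of shield in the frame of stop below 0.016 m and horizontal distance between shield and stop below 0.022 m and angle between shield's own z axis and vertical below 0.3 rad and linear speed of shield below 0.04 m/s); the robot touches nothing.
It fails at once if a bystander (cast, jar, adapter, screwdriver, mug or tray) is shifted by more than 30 mm (distance of any of cast, jar, adapter, screwdriver, mug, tray from where it was at the start of the episode above 0.03 m).
It also fails if it takes over 51 s, if anything falls off the work surface, if the arm or the gripper's body presses on something with over 40 N, if the wrist force passes 120 N, or if a joint passes its speed limit or range.

ROBOT

A 6-joint arm with a two-finger parallel gripper is mounted at the origin on the work surface. World frame = base frame: x ahead of the robot, y to its left, z up, the work surface at z = 0. Lengths are in m, angles in rad, forces in N, time in s.
With the tool pointing down it reaches from about 0.3 to 1 m from the base axis. Payload 5.1 kg.
Tool frame: the origin (TCP) lies at the centre of the arm's flange, where the gripper is bolted on; the fingertips stand 190 mm ahead of it and the grasp point (between the pads) lies 171 mm ahead of it; z points along the fingers, y is the line along which they close (so a half turn about z gives the same grasp; the last joint's range is limited). The gripper opens to 95 mm and grips with 3 to 60 N. Pads are 20 mm wide; open, the fingers measure 119 mm over their backs; the gripper's body (75 mm by 180 mm) begins 59 mm behind the grasp point.
Start: joints at [1.258, 0.124, 1.65, -0, 1.367, -0.083], TCP at [0.148, 0.633, 0.405] pointing down, gripper open.
Joint ranges: [-2.61, 2.61], [-1.02, 2.33], [0.03, 2.71], [-1.35, 4.49], [0.32, 2.68], [-2.91, 2.91]. Speed limits (rad/s): [2.57, 2.57, 3.14, 3.14, 3.14, 3.14].

INTERFACE

Orientations are given as [roll, pitch, yaw] about the fixed x, y, z axes, in that order (R = Rz(yaw) Ry(pitch) Rx(roll)).
In Python, from cell import r, vision, order gives the robot as it stands (r), with the cameras (vision) and the job (order).
- The arm moves only by the shell command python3 steer.py 'ROWS' [FORCE]. ROWS is a JSON list of rows, 1 to 5 of them, each of 7 numbers: a rotation vector rx, ry, rz in rad, then dx, dy, dz in m, then the finger opening in m; each row is the pose to reach, as a shift and turn from the pose commanded when the command began, along the tool's axes at that moment; what a row does not reach only later rows make up. A row lasts 1/8 s, in which the tool goes at most 0.0625 m and 0.188 rad, less where a joint would pass 70% of its speed; a pose out of reach is approached as far as the arm can. The fingers move at their own pace and stop on an object; FORCE is the grip in N (left out, the last holds). Time passes only in rows, so rows that do not move let the fingers close. It prints the time, the measured TCP pose, the force, the opening and the grip force at its end. Input that does not fit is refused with a message, and nothing moves.
- r.observe(): the state, without advancing time (a new reading comes with each control period).
- vision.grab_frame(name): name is "scene" or "top" or "wrist"; returns a dict with "pixels" (420x560x3 uint8, red, green, blue), "intrinsics" (3x3 intrinsics, pixels), "rvec" (rotation vector, rad) and "tvec" (3), from world to camera coordinates, as OpenCV has them. Camera axes: x right, y down, z forward; pixel columns grow to the right and rows downward; lengths in m; the calibration is good to about 2 mm. A picture is of the moment at which its call begins. There is no depth.
- order.sign_off(): hands the job in; it is judged then, once.
The state is a dict: "time": time; "qpos": joint angles; "dq": joint speeds; "joint_efforts": joint torques, N m; "eef_pos": TCP position; "ee_rot": TCP orientation; "force": force on the tool from outside, world axes, zero at the start; "ft_torque": the same for the moment, N m; "finger_gap": finger opening in m; "grip_force": force on a finger pad.
Only numpy, scipy, OpenCV 4.12 (cv2) and the standard library are available. Lean on these libraries where they do the work, as an engineer would, in place of code of your own. Each camera call takes 0.05 s, during which the arm holds its last target. There are 200 camera calls.

## Working session

There is one attempt and no reset: what is moved stays moved. The work goes in short steps, Python scripts to look and compute and a shell command to move; the robot and the scene stay as the last step left them, time stands still between calls to the robot, and variables do not carry over. Pictures are saved under pics/ and viewed, at most 10 in all, crops included, and the job is handed in when it is done.

```bash
ls; mkdir -p pics; python3 - <<'E'
from cell import r, vision, order
import cv2,numpy as np
for n in("scene","top"):
    f=vision.grab_frame(n); cv2.imwrite(f"pics/{n}0.png",f["pixels"][:,:,::-1])
    np.savez(f"{n}0.npz",**f)
    R=cv2.Rodrigues(np.array(f["rvec"]))[0]; print(n,(-R.T@np.array(f["tvec"]).ravel()).round(3),R[2].round(2),f["intrinsics"][0][0])
print(r.observe())
E
```

```text
cell.py
pics
steer.py
scene [ 1.017 -0.735  0.7  ] [-0.47  0.72 -0.51] 499.0981582576372
top [0.358 0.059 1.191] [ 0.17  0.01 -0.99] 464.2608841149857
{'time': 0.1, 'qpos': array([ 1.25836756e+00,  1.24424294e-01,  1.65151859e+00, -2.16037463e-06,
        1.36746675e+00, -8.26121758e-02]), 'dq': array([-0.00279923, -0.00274124, -0.00270704,  0.00089376,  0.00233726,
       -0.00091756]), 'joint_efforts': array([-9.56087297e-05, -4.18879759e+01, -3.61097252e+01,  7.75853964e-02,
        4.62041865e-02, -9.14809289e-05]), 'eef_pos': array([0.14803771, 0.63269189, 0.40363087]), 'ee_rot': array([-3.13978170e+00, -1.47825615e-04,  2.91177637e+00]), 'force': array([-0.50415735,  0.20132738, -0.21836141]), 'ft_torque': array([0.01092665, 0.00118743, 0.02445915]), 'grip_force': 0.0, 'finger_gap': 0.09503696300899289}
```

View pics/top0.png

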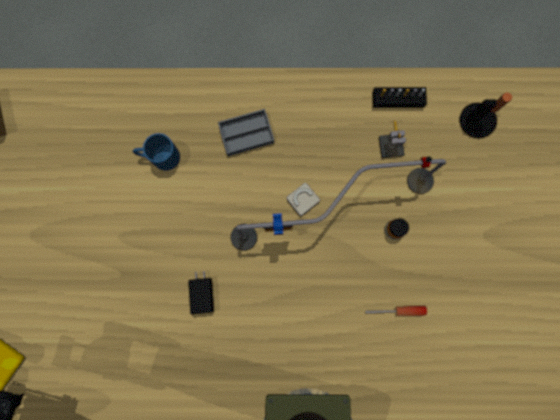

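View pics/scene0.png

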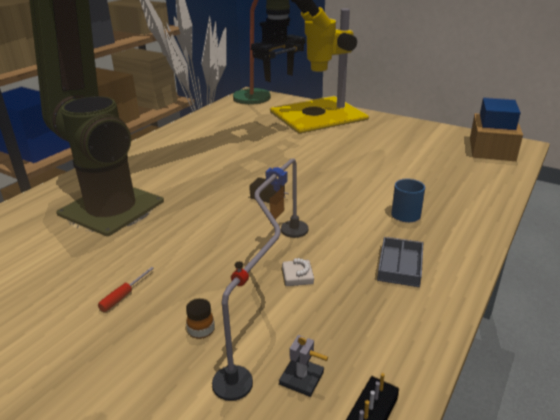

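The top view shows the blue ring at (278,224), bends near (322,218) and (362,168), the red stop at (427,161), and the feet at (243,237) and (421,180). The scene view has the ring at (277,176) and the stop at (240,277). The jar is at (399,228) in the top view, clear of the rail.

```bash
cat > h.py <<'E'
import cv2,numpy as np
def cam(f):
    R=cv2.Rodrigues(np.array(f["rvec"]))[0]; return np.array(f["intrinsics"]),R,np.array(f["tvec"]).ravel()
def ray(f,uv):
    K,R,t=cam(f); d=R.T@np.linalg.inv(K)@np.array([*uv,1.]); return -R.T@t,d
def plane(f,uv,z):
    c,d=ray(f,uv); return c+d*(z-c[2])/d[2]
def tri(fa,a,fb,b):
    (c1,d1),(c2,d2)=ray(fa,a),ray(fb,b)
    s=np.linalg.lstsq(np.c_[d1,-d2],c2-c1,rcond=None)[0]; p,q=c1+d1*s[0],c2+d2*s[1]
    return (p+q)/2,np.linalg.norm(p-q)
def blob(f,kind,box):
    x0,y0,x1,y1=box; p=f["pixels"][y0:y1,x0:x1].astype(int); R,G,B=p[...,0],p[...,1],p[...,2]
    m={"blue":(B>1.6*R)&(B>1.4*G)&(B>60),"red":(R>2*G)&(R>2*B)&(R>70),"dark":(p.max(2)<110)&(p.max(2)-p.min(2)<25)}[kind].astype(np.uint8)
    n,l,s,c=cv2.connectedComponentsWithStats(m); i=1+np.argmax(s[1:,4])
    return c[i]+[x0,y0],s[i]+np.array([x0,y0,0,0,0])
E
python3 - <<'E'
from h import *
T,S=[dict(np.load(f"{n}0.npz")) for n in("top","scene")]
P={}
for k,bt,bs in(("blue",(262,205,295,245),(255,160,300,192)),("red",(415,148,440,172),(225,262,255,290))):
    a,sa=blob(T,k,bt);b,sb=blob(S,k,bs);p,e=tri(T,a,S,b);print(k,a.round(1),sa,b.round(1),sb,"tri",p.round(4),round(e,4),"plane",plane(T,a,.2).round(4));P[k]=p
ft=[]
for bt in((228,222,260,252),(405,167,436,195)):
    a,s=blob(T,"dark",bt);print("foot",a.round(1),s,plane(T,a,.006).round(4))
for n,f,k in(("top",T,(225,140,455,250)),("scene",S,(205,150,320,400))):
    x0,y0,x1,y1=k; cv2.imwrite(f"pics/{n}_z.png",cv2.resize(f["pixels"][y0:y1,x0:x1,::-1],None,fx=3 if n=="top" else 2.3,fy=3 if n=="top" else 2.3,interpolation=cv2.INTER_CUBIC))
E
```

```text
blue [277.4 223.8] [273 214  10  20 171] [277.3 171.2] [267 168  19   8  80] tri [0.4933 0.0743 0.2043] 0.0051 plane [0.4918 0.0728 0.2   ]
red [424.9 162.1] [422 157   8  10  45] [240.8 275.9] [232 269  17  16 145] tri [ 0.6309 -0.2499  0.199 ] 0.003 plane [ 0.6295 -0.2505  0.2   ]
foot [243.9 236.3] [231 224  29  26 557] [0.4856 0.1616 0.006 ]
foot [420.6 179.8] [408 167  28  26 528] [ 0.6349 -0.2976  0.006 ]
```

View pics/top_z.png

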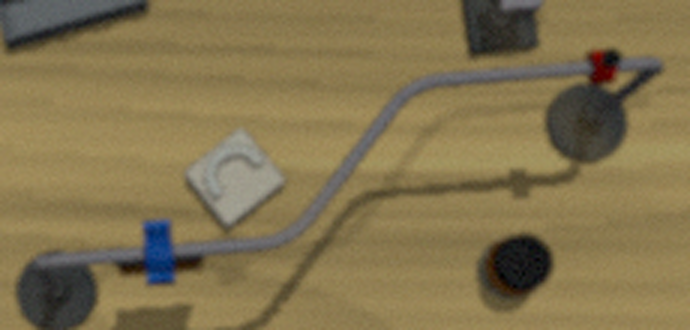

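The feet are 482.9 mm apart against 482.7 expected. That puts the rail origin at about (0.559, -0.068) with yaw 0.0845. The ring lies at rail (-56, 146) and the stop body at (54, -188), both consistent with the legs.

```bash
cat >> h.py <<'E'
from scipy.spatial.transform import Rotation as Ro
YAW=.0845; O=np.array([.5593,-.068]); C=Ro.from_euler('z',YAW).as_matrix()[:2,:2]
def loc(p): return C.T@(np.array(p)[:2]-O)
def go(st,x,y,z,head):
    "rail-frame x,y, TCP height z, heading of the ring relative to leg A -> row from the measured pose"
    R=Ro.from_euler('xyz',st["ee_rot"]); T=Ro.from_euler('xyz',[np.pi,0,np.pi/2+YAW+head])
    w=O+C@np.array([x,y]); d=R.inv().apply(np.r_[w,z]-st["eef_pos"])
    print((x,y,z,head),"rot",(R.inv()*T).as_rotvec().round(3),"d",d.round(4))
E
python3 - <<'E'
from h import *; from cell import r, vision, order
s=r.observe(); go(s,-.0555,.146,.46,0); go(s,-.0555,.146,.366,0)
E
python3 steer.py '[[0, 0, 0.15, -0.03, -0.03, -0.04, 0.095], [0, 0, 0.3, -0.07, -0.07, -0.055, 0.095], [0, 0, 0.45, -0.11, -0.11, -0.055, 0.095], [0, 0, 0.6, -0.15, -0.15, -0.055, 0.095], [0, 0, 0.75, -0.19, -0.19, -0.055, 0.095]]' 15
python3 - <<'E'
from h import *; from cell import r, vision, order
s=r.observe(); go(s,-.0555,.146,.46,0)
E
```

```text
time: 0.72
eef_pos: [0.2903, 0.4029, 0.4593]
ee_rot: [-3.141, 0.0, 2.157]
force: [1.0, -1.1, 0.5]
finger_gap: 0.0949
grip_force: 0.0
(-0.0555, 0.146, 0.46, 0) rot [-0.     0.     0.502] d [-0.3864 -0.015  -0.0006]
```

```bash
python3 steer.py '[[0, 0, 0.1, -0.06, -0.003, 0, 0.095], [0, 0, 0.2, -0.12, -0.006, 0, 0.095], [0, 0, 0.3, -0.18, -0.009, 0, 0.095], [0, 0, 0.4, -0.24, -0.012, 0, 0.095], [0, 0, 0.5, -0.3, -0.015, 0, 0.095]]'
python3 steer.py '[[0, 0, 0, -0.05, 0, 0, 0.095], [0, 0, 0, -0.086, 0, 0, 0.095], [0, 0, 0, -0.086, 0, 0, 0.095], [0, 0, 0, -0.086, 0, 0, 0.095]]'
python3 - <<'E'
from h import *; from cell import r, vision, order
s=r.observe(); go(s,-.0555,.146,.366,0)
f=vision.grab_frame("wrist"); cv2.imwrite("pics/w1.png",f["pixels"][:,:,::-1])
t=vision.grab_frame("top"); a,sa=blob(t,"blue",(255,195,305,250)); print(a,sa)
E
```

```text
time: 1.35
eef_pos: [0.4449, 0.1452, 0.4595]
ee_rot: [3.141, -0.0, 1.658]
force: [1.3, 0.0, 0.3]
finger_gap: 0.0949
grip_force: 0.0
time: 1.85
eef_pos: [0.4522, 0.0618, 0.4594]
ee_rot: [-3.141, -0.001, 1.662]
force: [0.2, 1.3, 0.4]
finger_gap: 0.0948
grip_force: 0.0
(-0.0555, 0.146, 0.366, 0) rot [-0.001 -0.001  0.006] d [0.0073 0.0403 0.0934]Traceback (most recent call last):
  File "<stdin>", line 4, in <module>
  File "h.py", line 15, in blob
    n,l,s,c=cv2.connectedComponentsWithStats(m); i=1+np.argmax(s[1:,4])
                                                     ~~~~~~~~~^^^^^^^^^
    return _wrapfunc(a, 'argmax', axis=axis, out=out, **kwds)
    return bound(*args, **kwds)
ValueError: attempt to get argmax of an empty sequence
```

View pics/w1.png

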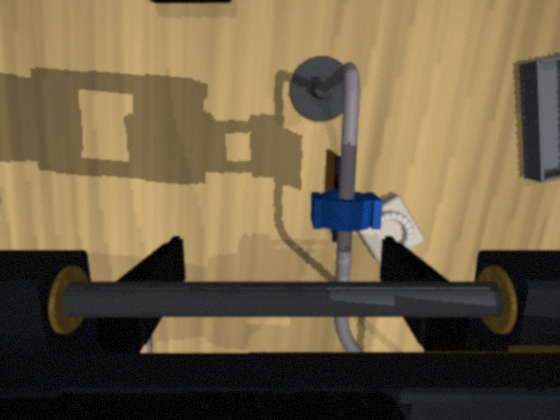

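The wrist view shows the blue ring at about (346,211), squarely across the rail, with the fingers still to the left of it. I'll measure it here.

```bash
python3 - <<'E'
from h import *; from cell import r, vision, order
f=vision.grab_frame("wrist"); a,s=blob(f,"blue",(280,180,400,245)); print(a,s)
for z in(.2,.205,.21): p=plane(f,a,z); print(z,p.round(4),loc(p).round(4))
for k in(s[0],s[0]+s[2]): print(loc(plane(f,(k,a[1]),.205)).round(4))
for v in(100,130,160,190,270): # rail centre by row
    row=f["pixels"][v,300:400].astype(int); print(v,[i+300 for i in range(100) if abs(row[i,0]-row[i,2])<25 and row[i].max()>75])
for uv in((350,100),(347,190),(344,265)): print(loc(plane(f,uv,.2)).round(4))
go(r.observe(),*loc(plane(f,a,.205)),.366,0)
E
```

```text
[345.84852375 212.42148053] [ 312  192   71   40 2337]
0.2 [0.4935 0.0725 0.2   ] [-0.0537  0.1456]
0.205 [0.4925 0.0737 0.205 ] [-0.0546  0.1469]
0.21 [0.4915 0.075  0.21  ] [-0.0555  0.1482]
[-0.0765  0.1467]
[-0.0305  0.147 ]
100 [344, 345, 346, 347, 348, 349, 350, 351, 352, 353, 354, 355, 356, 357, 358]
130 [343, 344, 345, 346, 347, 348, 349, 350, 351, 352, 353, 354, 355, 356]
160 [343, 344, 345, 346, 347, 348, 349, 350, 351, 352, 353, 354]
190 [341, 342, 343, 344, 345, 346, 347, 348, 349, 350, 351, 352, 353]
270 [336, 337, 338, 339, 340, 341, 342, 343, 344, 345, 346, 347, 348, 349]
[-0.0546  0.2172]
[-0.0537  0.1607]
[-0.0532  0.1083]
(np.float64(-0.05458832478626927), np.float64(0.14687729462424826), 0.366, 0) rot [-0.    -0.     0.008] d [0.0075 0.0412 0.0936]
```

```bash
python3 steer.py '[[0, 0, 0.008, 0.007, 0.042, 0, 0.095], [0, 0, 0.008, 0.007, 0.042, 0.03, 0.095], [0, 0, 0.008, 0.007, 0.042, 0.065, 0.095], [0, 0, 0.008, 0.007, 0.042, 0.093, 0.095], [0, 0, 0.008, 0.007, 0.042, 0.093, 0.095]]'
python3 steer.py '[[0, 0, 0, 0, 0, 0, 0.06], [0, 0, 0, 0, 0, 0, 0.04], [0, 0, 0, 0, 0, 0, 0.035], [0, 0, 0, 0, 0, 0, 0.035]]' 15
python3 - <<'E'
from h import *; from cell import r, vision, order
s=r.observe(); print(loc(s["eef_pos"]),s["eef_pos"][2],s["force"],s["finger_gap"])
f=vision.grab_frame("wrist"); cv2.imwrite("pics/w2.png",f["pixels"][:,:,::-1])
E
```

```text
time: 2.62
eef_pos: [0.4926, 0.0732, 0.364]
ee_rot: [-3.136, -0.0, 1.655]
force: [-0.2, -1.3, 0.5]
finger_gap: 0.0947
grip_force: 0.0
time: 3.12
eef_pos: [0.4936, 0.0723, 0.3674]
ee_rot: [3.141, 0.0, 1.654]
force: [1.0, 0.1, 0.4]
finger_gap: 0.0604
grip_force: 0.0
[-0.05361076  0.14530569] 0.3674145476834595 [0.98333959 0.10483224 0.36967081] 0.060431853189406796
```

View pics/w2.png

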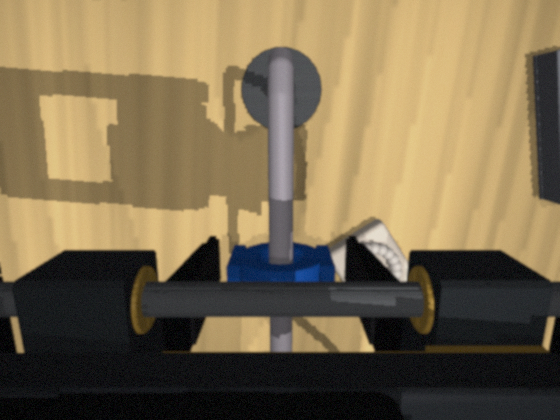

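The ring at (281,265) is centred between the fingers, which are still closing.

```bash
python3 steer.py '[[0, 0, 0, 0, 0, 0, 0.035], [0, 0, 0, 0, 0, 0, 0.035], [0, 0, 0, 0, 0, 0, 0.035], [0, 0, 0, 0, 0, -0.003, 0.035]]' 15
python3 - <<'E'
from h import *; from cell import r, vision, order
s=r.observe(); print(loc(s["eef_pos"]))
for g in((-.054,.09,0),(-.054,.072,.0),(-.0497,.0505,.42),(-.0387,.0352,.8325),(0,0,.8325)): go(s,g[0],g[1],.369,g[2])
E
```

```text
time: 3.68
eef_pos: [0.4934, 0.0723, 0.3693]
ee_rot: [-3.14, -0.0, 1.654]
force: [1.4, 0.5, -0.7]
finger_gap: 0.0438
grip_force: 15.0
[-0.05386971  0.14532675]
(-0.054, 0.09, 0.369, 0) rot [-0.001 -0.    -0.002] d [-0.0553 -0.      0.0003]
(-0.054, 0.072, 0.369, 0.0) rot [-0.001 -0.    -0.002] d [-0.0733 -0.      0.0003]
(-0.0497, 0.0505, 0.369, 0.42) rot [-0.001 -0.    -0.422] d [-0.0948  0.0043  0.0002]
(-0.0387, 0.0352, 0.369, 0.8325) rot [-0.001 -0.001 -0.834] d [-0.1101  0.0153  0.0002]
(0, 0, 0.369, 0.8325) rot [-0.001 -0.001 -0.834] d [-0.1452  0.0541  0.0002]
```

```bash
python3 steer.py '[[0, 0, 0, -0.015, 0, 0, 0.035], [0, 0, 0, -0.032, 0, 0, 0.035], [0, 0, 0, -0.05, 0, 0, 0.035], [0, 0, 0, -0.065, 0, 0, 0.035], [0, 0, 0, -0.073, 0, 0, 0.035]]'
python3 - <<'E'
from h import *; from cell import r, vision, order
s=r.observe(); print(loc(s["eef_pos"]),s["force"])
# arc of bend1: start (-55,72), radius 50, turning left, then slant
def arc(th): return -.054+.05*(1-np.cos(th)), .0723-.05*np.sin(th)
for th in(.17,.34,.51,.68,.8325): go(s,*arc(th),.369,th)
# rail centreline seen by wrist: check that bend is where expected
f=vision.grab_frame("wrist"); cv2.imwrite("pics/w3.png",f["pixels"][:,:,::-1])
f=vision.grab_frame("top"); cv2.imwrite("pics/t3.png",f["pixels"][:,:,::-1])
E
```

```text
time: 4.3
eef_pos: [0.4996, -0.0018, 0.3697]
ee_rot: [-3.141, -0.0, 1.652]
force: [-0.5, 1.0, -1.3]
finger_gap: 0.0439
grip_force: 15.0
[-0.05385629  0.07099751] [-0.54528679  0.97524127 -1.32662915]
(np.float64(-0.053279238345478035), np.float64(0.0638408825466502), 0.369, 0.17) rot [-0.    -0.    -0.173] d [-0.0072  0.0006  0.0007]
(np.float64(-0.05113773327641731), np.float64(0.05562564539295928), 0.369, 0.34) rot [-0.    -0.    -0.343] d [-0.0154  0.0028  0.0007]
(np.float64(-0.04763722538228756), np.float64(0.04789113765585463), 0.369, 0.51) rot [-0.    -0.    -0.513] d [-0.0231  0.0063  0.0007]
(np.float64(-0.04287863593754639), np.float64(0.04086034879907657), 0.369, 0.68) rot [-0.    -0.    -0.683] d [-0.0301  0.0111  0.0007]
(np.float64(-0.037651441228976804), np.float64(0.035319187364084056), 0.369, 0.8325) rot [-0.    -0.    -0.835] d [-0.0356  0.0163  0.0007]
```

```bash
python3 steer.py '[[0, 0, -0.173, -0.007, 0.001, 0.001, 0.035], [0, 0, -0.343, -0.015, 0.003, 0.001, 0.035], [0, 0, -0.513, -0.023, 0.006, 0.001, 0.035], [0, 0, -0.683, -0.030, 0.011, 0.001, 0.035], [0, 0, -0.835, -0.0355, 0.0165, 0.001, 0.035]]'
python3 - <<'E'
from h import *; from cell import r, vision, order
s=r.observe(); print(loc(s["eef_pos"]),s["force"],s["ft_torque"])
# point 22 mm before bend2 on the slant, nominal x +1 mm
u=np.array([110,-100])/np.hypot(110,100); p=np.array([.056,-.05])-.022*u
go(s,*p,.369,.8325)
f=vision.grab_frame("wrist"); cv2.imwrite("pics/w4.png",f["pixels"][:,:,::-1])
E
```

```text
time: 5.03
eef_pos: [0.5191, -0.0343, 0.3687]
ee_rot: [3.141, -0.0, 2.494]
force: [0.3, 0.1, -1.2]
finger_gap: 0.0441
grip_force: 15.0
[-0.0372022   0.03694195] [ 0.32649903  0.1004907  -1.23684057] [-0.08412092  0.01437636 -0.00632335]
(np.float64(0.039721318385289237), np.float64(-0.03520119853208113), 0.369, 0.8325) rot [ 0.    -0.     0.007] d [-0.1054 -0.0023 -0.0003]
```

View pics/w4.png

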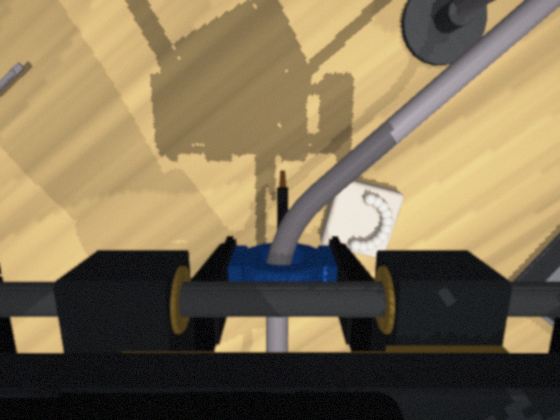

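The ring is round bend1, aligned with the slant, and the rail runs through it near its centre (rail about u=278, ring u=284).

```bash
python3 steer.py '[[0, 0, 0.007, -0.02, 0, 0, 0.035], [0, 0, 0.007, -0.043, -0.001, 0, 0.035], [0, 0, 0.007, -0.067, -0.002, 0, 0.035], [0, 0, 0.007, -0.09, -0.002, 0, 0.035], [0, 0, 0.007, -0.1055, -0.0023, 0, 0.035]]'
python3 - <<'E'
from h import *; from cell import r, vision, order
s=r.observe(); print(loc(s["eef_pos"]),s["force"],s["ft_torque"])
def arc(th): return .056-.05*(1-np.cos(th)), -.072+.05*np.sin(th)
for th in(.66,.49,.32,.15,0): go(s,*arc(th),.369,th)
f=vision.grab_frame("wrist"); cv2.imwrite("pics/w5.png",f["pixels"][:,:,::-1])
E
```

```text
time: 5.7
eef_pos: [0.602, -0.1006, 0.3686]
ee_rot: [3.142, -0.0, 2.48]
force: [0.0, -0.2, -1.3]
finger_gap: 0.044
grip_force: 15.0
[ 0.03980251 -0.03604052] [ 0.00873622 -0.15620756 -1.3095557 ] [-0.07415948 -0.01549779 -0.0461755 ]
(np.float64(0.04549961157486825), np.float64(-0.0413441574013283), 0.369, 0.66) rot [ 0.    -0.     0.165] d [-0.0078 -0.     -0.0004]
(np.float64(0.05011664293050607), np.float64(-0.04846870559144209), 0.369, 0.49) rot [ 0.    -0.     0.335] d [-0.016  -0.0021 -0.0004]
(np.float64(0.05346177090412204), np.float64(-0.05627167196919411), 0.369, 0.32) rot [-0.    -0.     0.505] d [-0.0238 -0.0056 -0.0004]
(np.float64(0.05543855389680211), np.float64(-0.06452809337632004), 0.369, 0.15) rot [-0.    -0.     0.675] d [-0.0308 -0.0103 -0.0004]
(np.float64(0.056), np.float64(-0.072), 0.369, 0) rot [-0.    -0.     0.825] d [-0.0363 -0.0154 -0.0004]
```

View pics/w5.png

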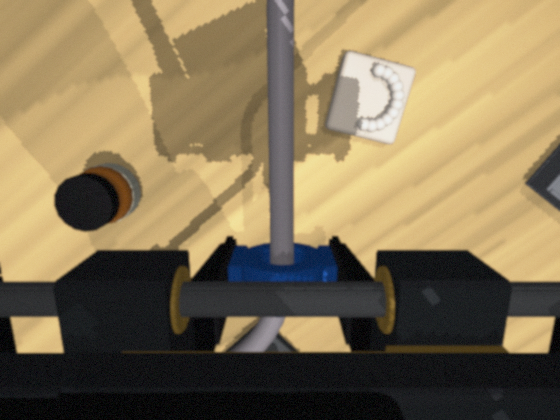

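The rail enters at u≈282, centred on the ring at 283, and bend2 is just ahead, curving left in the lower part of the picture.

```bash
python3 steer.py '[[0, 0, 0.165, -0.008, 0, 0, 0.035], [0, 0, 0.335, -0.016, -0.002, 0, 0.035], [0, 0, 0.505, -0.024, -0.0055, 0, 0.035], [0, 0, 0.675, -0.031, -0.0105, 0, 0.035], [0, 0, 0.825, -0.0365, -0.0155, 0, 0.035]]'
python3 - <<'E'
from h import *; from cell import r, vision, order
s=r.observe(); print(loc(s["eef_pos"]),s["force"],s["ft_torque"])
go(s,.055,-.15,.369,0)
t=vision.grab_frame("top")
S=vision.grab_frame("scene"); x0,y0,x1,y1=180,200,330,400
cv2.imwrite("pics/s6.png",cv2.resize(S["pixels"][y0:y1,x0:x1,::-1],None,fx=3,fy=3,interpolation=cv2.INTER_CUBIC))
b,_=blob(S,"red",(215,255,260,295)); c,d=ray(S,b)
# stop: where the scene ray crosses the vertical plane of leg B (rail x=.055)
n=np.r_[C[:,0],0]; k=(.055+C[:,0]@O-n@c)/(n@d); p=c+k*d; print(p,loc(p))
E
```

```text
time: 6.38
eef_pos: [0.6205, -0.1347, 0.3687]
ee_rot: [-3.141, -0.0, 1.651]
force: [0.7, -0.1, -1.6]
finger_gap: 0.0437
grip_force: 15.0
[ 0.05539922 -0.07160994] [ 0.71376994 -0.11573569 -1.57248967] [-0.11769762  0.04621356 -0.01194574]
(0.055, -0.15, 0.369, 0) rot [-0.    -0.    -0.004] d [-0.0784 -0.0001 -0.0004]
[ 0.62957587 -0.24602388  0.19532689] [ 0.055      -0.18331993]
```

View pics/s6.png

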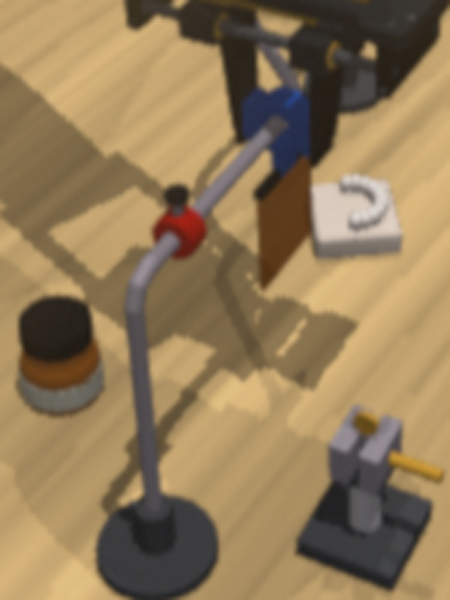

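The shield is past both bends and hanging upright on leg B, with the stop at crop (180,232) ahead of it. Contact is expected near rail y ≈ -0.165 to -0.17.

```bash
python3 steer.py '[[0, 0, 0, -0.02, 0, 0, 0.035], [0, 0, 0, -0.042, 0, 0, 0.035], [0, 0, 0, -0.062, 0, 0, 0.035], [0, 0, 0, -0.077, 0, 0, 0.035], [0, 0, 0, -0.082, 0, 0, 0.035]]'
python3 steer.py '[[0, 0, 0, -0.002, 0, 0, 0.035], [0, 0, 0, -0.005, 0, 0, 0.035], [0, 0, 0, -0.008, 0, 0, 0.035], [0, 0, 0, -0.01, 0, 0, 0.035], [0, 0, 0, -0.01, 0, 0, 0.035]]'
python3 -c "
from h import *; from cell import r, vision, order
print(loc(r.observe()['eef_pos']))"
```

```text
time: 7.1
eef_pos: [0.6277, -0.2181, 0.3686]
ee_rot: [-3.141, -0.0, 1.655]
force: [-0.7, 0.4, -0.9]
finger_gap: 0.044
grip_force: 15.0
time: 7.72
eef_pos: [0.6286, -0.2267, 0.3688]
ee_rot: [3.142, 0.0, 1.657]
force: [-0.6, -0.8, -1.8]
finger_gap: 0.0438
grip_force: 15.0
[ 0.05567575 -0.16394576]
```

```bash
python3 steer.py '[[0, 0, 0, -0.001, 0, 0, 0.035], [0, 0, 0, -0.002, 0, 0, 0.035], [0, 0, 0, -0.003, 0, 0, 0.035], [0, 0, 0, -0.004, 0, 0, 0.035], [0, 0, 0, -0.004, 0, 0, 0.035]]'
python3 steer.py '[[0, 0, 0, -0.001, 0, 0, 0.035], [0, 0, 0, -0.002, 0, 0, 0.035], [0, 0, 0, -0.003, 0, 0, 0.035], [0, 0, 0, -0.004, 0, 0, 0.035], [0, 0, 0, -0.004, 0, 0, 0.035]]'
```

```text
time: 8.35
eef_pos: [0.6289, -0.2308, 0.3687]
ee_rot: [-3.142, -0.0, 1.657]
force: [-0.0, 0.1, -0.9]
finger_gap: 0.0441
grip_force: 15.0
time: 8.98
eef_pos: [0.6293, -0.234, 0.3688]
ee_rot: [-3.141, -0.002, 1.657]
force: [-0.9, 6.1, 0.8]
finger_gap: 0.0441
grip_force: 15.0
```

Contact: +6 N along the rail at y ≈ -0.171, as expected. Next I'll lower it onto the rail, open the fingers and retreat straight up.

```bash
python3 steer.py '[[0, 0, 0, 0.0005, 0, 0.001, 0.035], [0, 0, 0, 0.0005, 0, 0.0015, 0.035], [0, 0, 0, 0.0005, 0, 0.0015, 0.05], [0, 0, 0, 0.0005, 0, 0.0015, 0.06], [0, 0, 0, 0.0005, 0, 0.0015, 0.075]]'
python3 steer.py '[[0, 0, 0, 0, 0, 0, 0.095], [0, 0, 0, 0, 0, 0, 0.095], [0, 0, 0, 0, 0, 0, 0.095], [0, 0, 0, 0, 0, 0, 0.095], [0, 0, 0, 0, 0, 0, 0.095]]'
python3 steer.py '[[0, 0, 0, 0, 0, -0.01, 0.095], [0, 0, 0, 0, 0, -0.03, 0.095], [0, 0, 0, 0, 0, -0.06, 0.095], [0, 0, 0, 0, 0, -0.09, 0.095], [0, 0, 0, 0, 0, -0.12, 0.095]]'
python3 steer.py '[[0, 0, 0, 0.05, 0, 0, 0.095], [0, 0, 0, 0.1, 0, 0, 0.095], [0, 0, 0, 0.15, 0, 0, 0.095], [0, 0, 0, 0.18, 0, 0, 0.095], [0, 0, 0, 0.18, 0, 0, 0.095]]'
python3 - <<'E'
from h import *; from cell import r, vision, order
f={n:vision.grab_frame(n) for n in("scene","top")}
x0,y0,x1,y1=180,200,330,400
A=cv2.resize(f["scene"]["pixels"][y0:y1,x0:x1,::-1],(400,533),interpolation=cv2.INTER_CUBIC)
B=cv2.resize(f["top"]["pixels"][130:210,370:450,::-1],(400,400),interpolation=cv2.INTER_CUBIC)
cv2.imwrite("pics/s7.png",np.hstack([A,cv2.copyMakeBorder(B,0,133,0,0,cv2.BORDER_CONSTANT)]))
E
```

```text
time: 9.6
eef_pos: [0.6292, -0.2346, 0.3673]
ee_rot: [3.141, 0.001, 1.656]
force: [0.6, -0.2, 0.0]
finger_gap: 0.0651
grip_force: 0.0
time: 10.22
eef_pos: [0.6293, -0.2341, 0.3673]
ee_rot: [-3.142, 0.0, 1.657]
force: [0.0, 0.7, 0.2]
finger_gap: 0.095
grip_force: 0.0
time: 10.85
eef_pos: [0.6291, -0.2341, 0.4906]
ee_rot: [3.139, 0.001, 1.657]
force: [0.3, -0.3, 0.2]
finger_gap: 0.0949
grip_force: 0.0
time: 11.48
eef_pos: [0.6135, -0.0529, 0.4896]
ee_rot: [3.139, 0.001, 1.66]
force: [-0.2, -0.7, 0.1]
finger_gap: 0.0948
grip_force: 0.0
```

View pics/s7.png

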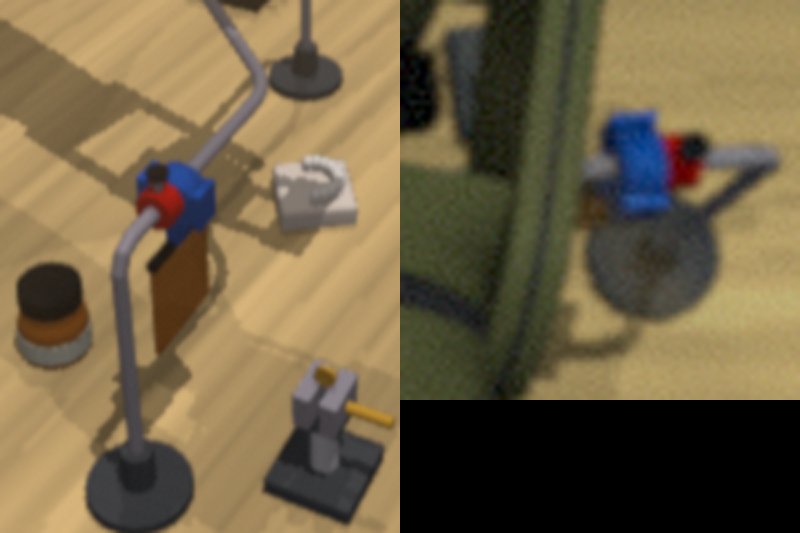

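The ring is directly against the red stop: in the top panel, blue at (640,160) borders red at (683,160). I'll wait for it to settle, confirm it's still, and hand in.

```bash
for i in 1 2 3; do python3 steer.py '[[0, 0, 0, 0, 0, 0, 0.095], [0, 0, 0, 0, 0, 0, 0.095], [0, 0, 0, 0, 0, 0, 0.095], [0, 0, 0, 0, 0, 0, 0.095], [0, 0, 0, 0, 0, 0, 0.095]]' >/dev/null; python3 - <<'E'
from h import *; from cell import r, vision, order
f=vision.grab_frame("top"); b=blob(f,"blue",(405,140,435,185))[0]; q=blob(f,"red",(415,148,440,172))[0]
print(b,q,loc(plane(f,b,.205)),loc(plane(f,q,.2)))
E
done; python3 -c "from cell import r, vision, order; print(order.sign_off())"
```

```text
[417.44385027 162.6631016 ] [425.97368421 162.07894737] [ 0.05329556 -0.16970976] [ 0.05428774 -0.19008226]
[417.41489362 162.63829787] [425.97058824 162.35294118] [ 0.05335633 -0.16965423] [ 0.05367207 -0.18999214]
[417.41489362 162.60106383] [426.14705882 162.35294118] [ 0.05343966 -0.16966524] [ 0.05363986 -0.19037708]
the job is handed in; nothing more can be done
None
```

The shield is round both bends with its ring against the red stop, released and hanging still, and the job was handed in at about 14 s; the hand-in gave no verdict.

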